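Fit the tilt stage and hold a slide carrier flush on it

TASK

Set the tilt stage on the stereo microscope's base: lower its holed foot plate over the two locating pins until it rests flush, and let go of it. Then pick up the black slide carrier by its rib, centre it on the stage's sloping top with its length along the slope, tilted to match so that it lies flush, and finish while still gripping it and pressing it there with a light, steady push. Leave everything else on the bench where it is.

Things in the scene. Friction and masses are not known exactly. Their poses are not given: they have to be found in the camera images.
- seat (a point): point on the flat top of the fixed white microscope base (210 x 260 mm, top 45 mm above the bench), midway between two steel pins: 65 mm either side along its x axis, 10 mm diameter, 15 mm tall, tapered over the top 4 mm; z up. A 30 mm column, up to 0.32 m above the bench, stands 135 mm along +y; the head is swung out beyond it, 285 mm along +y.
- stage: loose tilt stage, 0.4 kg, fits the pins either way round. Origin: centre of the underside of its aluminium foot plate, 160 (x) x 60 (y) x 10 mm, 12 mm through holes at x = +-65 mm. Mid-way two cheeks (36 mm long in x, z 10 to 38 mm), outer faces at y = +-30 mm: grip across these. Above them the sloping dark steel top, its high edge at most 65 mm up.
- face (a point): centre of the upper face of the stage's top plate, 84 (x) x 56 (y) x 8 mm. z: normal to the face; x: straight up the slope. It slopes 0.15 to 0.38 rad about the stage's y, +x end higher, on a pivot 36 mm above the stage's underside and 12 mm below the face, so stiff (3 N m) that gripping the stage or a light push does not move it.
- carrier: black plastic slide carrier with a glass slide let in, 70 g, lying on the bench. Origin: centre of the underside. Plate 80 (x) x 44 (y) x 6 mm; mid-top a grip rib 36 long (x), 10 thick (y), its top 36 mm above the underside. Pinched across the rib it can turn a little between the pads, about y, when pressed on a surface. Either end may point up the slope.
- beaker: empty glass beaker, 68 mm across the rim, 85 mm tall, loose bystander; origin at the centre of its underside. Leave it where it is.
- tube_rack: low blue tube rack, 110 x 200 x 25 mm, loose bystander; origin at the centre of its underside. Leave it where it is.
- petri_dish: closed clear petri dish, 64 mm across, 14 mm tall, loose bystander; origin at the centre of its underside. Leave it where it is.
- dropper: small amber dropper bottle, 30 mm across, 65 mm tall, loose bystander; origin at the centre of its underside. Leave it where it is.
- jar: white plastic jar, 60 mm across, 60 mm tall, loose bystander; origin at the centre of its underside. Leave it where it is.
- slide_box: wooden slide box, 90 x 50 x 30 mm, loose bystander; origin at the centre of its underside. Leave it where it is.

How it is judged:
By the outcome, as a careful person would: the job done as asked, in the order asked, and still so for the second after the job is handed in, while the arm keeps its last pose, push and grip.
It also fails if it takes over 61 s, if anything falls off the work surface, if the arm or the gripper's body presses on something with over 40 N, if the wrist force passes 120 N, or if a joint passes its speed limit or range.

ROBOT

A 6-joint arm with a two-finger parallel gripper is mounted at the origin on the work surface. World frame = base frame: x ahead of the robot, y to its left, z up, the work surface at z = 0. Lengths are in m, angles in degrees, forces in N, time in s.
With the tool pointing down it reaches from about 0.375 to 0.9 m from the base axis. Payload 3.1 kg.
Tool frame: the origin (TCP) lies on the centre line of the jaws, within the pads' length; the fingertips stand 8 mm ahead of it and the grasp point (between the pads) lies 11 mm behind it; z points along the fingers, y is the line along which they close (so a half turn about z gives the same grasp; the last joint's range is limited). The gripper opens to 87 mm and grips with 3 to 60 N. Pads are 19 mm wide; open, the fingers measure 117 mm over their backs; the gripper's body (75 mm by 190 mm) begins 51 mm behind the grasp point.
Start: joints at [63.054, 30.224, 82.088, -0, 67.689, -10.227], TCP at [0.18, 0.599, 0.231] pointing down, gripper open.
Joint ranges: [-176.69, 176.69], [-43.24, 126.21], [12.49, 139.97], [-82, 262], [0, 151.66], [-163.58, 163.58]. Speed limits (degrees/s): [159.86, 159.86, 180, 180, 180, 180].

INTERFACE

Orientations are given as a 3x3 rotation matrix whose columns are the frame's x, y, z axes.
In Python, from rig import * gives the robot as it stands.
- The arm moves only by the tool step_arm, never from a script. Its argument "targets" is a list of rows, each a list of 5 numbers: the opening, from -1 (shut) to 1 (fully open), then the shift along the world's x, y, z normalised to -1 to 1, where 1 is 0.25 m, then the turn about the world's z normalised to -1 to 1, where 1 is 180 degrees. In form: [[fingers, x, y, z, turn], ...]. A call has 1 to 20 rows; each row is the pose to reach, as a shift and turn from the pose commanded when the call began, turning the shorter way round; what a row does not reach only later rows make up. A row lasts 1/10 s, in which the tool goes at most 50 mm and 8.59 degrees, less where a joint would pass 70% of its speed; a pose out of reach is approached as far as the arm can. A call with a number of a shift or a turn outside -1 to 1 is refused whole. A call with a gripper value outside its range is refused whole. The fingers move at their own pace and stop on an object; the grip force is fixed at half the most. Time passes only in rows, so rows that repeat a pose let the fingers close. It gives the time, the measured TCP pose, the force, the opening and the grip force at its end, in the units of the state.
- read_state(): the state, without advancing time (a new reading comes with each control period).
- capture(name): name is "scene" or "top"; returns a dict with "color" (480x640x3 uint8, red, green, blue), "mtx" (3x3 intrinsics, pixels), "k1" (the pictures are not rectified: a ray, as slopes to the right and down, at radius r is drawn at 1 + k1 r^2 times it, then the intrinsics apply), "pose" (4x4, takes a point from camera to world coordinates). Camera axes: x right, y down, z forward; pixel columns grow to the right and rows downward; lengths in m; the calibration is good to about 2 mm. A picture is of the moment at which its call begins. There is no depth.
- hand_in(): hands the job in; it is judged then, once.
The state is a dict: "time_s": time; "joint_positions": joint angles; "qvel": joint speeds; "tau": joint torques, N m; "position": TCP position; "tcp_rot": TCP orientation; "force": force on the tool from outside, world axes, zero at the start; "moment": the same for the moment, N m; "opening": opening from 0.0 (shut) to 1.0 (fully open); "grasp_force": force on a finger pad.
Only numpy, scipy, OpenCV 4.12 (cv2) and the standard library are available. Lean on these libraries where they do the work, as an engineer would, in place of code of your own. Each camera call takes 0.05 s, during which the arm holds its last target. There are 200 camera calls.

## Working session

There is one attempt and no reset: what is moved stays moved. The work goes in short steps, Python scripts to look and compute and a tool call to move; the robot and the scene stay as the last step left them, time stands still between calls to the robot, and variables do not carry over. Pictures are saved under pics/ and viewed, at most 13 in all, crops included, and the job is handed in when it is done.

Besides the shell and the picture viewer there is one more tool, called after "Emit:" as name([rows], argument=value, ...), one row to a line, values as JSON. step_arm: Moves the arm, as the interface text tells. Scaled input: -1 to 1 covers 0.25 m each way for a shift and 180 degrees each way for a turn. Its arguments: {"type":"object","properties":{"targets":{"type":"array","items":{"type":"array","items":{"type":"number"}}}},"required":["targets"]}

```bash
ls; mkdir -p pics
python3 - <<'E'
from rig import *
import cv2
for n in("scene","top"):
    c=capture(n); cv2.imwrite(f"pics/{n}0.png",c["color"][:,:,::-1]); print(n,c["mtx"],c["k1"],c["pose"])
s=read_state();print(s)
E
```

```text
pics
scene [[566.95954107   0.         308.65753512]
 [  0.         566.95954107 233.23224205]
 [  0.           0.           1.        ]] -0.017213625689687012 [[ 0.31607965  0.57531038 -0.75439487  1.4454808 ]
 [ 0.94843459 -0.17167949  0.26645447 -0.40662422]
 [ 0.0237799  -0.79971503 -0.59990865  0.77285439]
 [ 0.          0.          0.          1.        ]]
top [[438.3426534    0.         321.77457003]
 [  0.         438.3426534  236.15604759]
 [  0.           0.           1.        ]] -0.09399908044258873 [[ 0.13270061 -0.970824    0.19972808  0.42004447]
 [-0.99114211 -0.13104994  0.02152293 -0.09799347]
 [ 0.00527938 -0.20081502 -0.97961495  0.81255373]
 [ 0.          0.          0.          1.        ]]
{'time_s': 0.1, 'joint_positions': array([ 6.30526779e+01,  3.02713183e+01,  8.21494458e+01,  1.03323242e-03,
        6.76877282e+01, -1.02274889e+01]), 'qvel': array([-0.00217893, -0.17039922, -0.14450658, -0.09859796,  0.00421393,
       -0.00863047]), 'tau': array([-9.97366874e-05, -4.40986562e+01, -1.77152038e+01,  6.35259342e-02,
        5.32573136e-02, -3.73590797e-05]), 'position': array([0.17948361, 0.59801004, 0.22969212]), 'tcp_rot': array([[-9.57720838e-01,  2.87697816e-01, -8.72972458e-04],
       [ 2.87698925e-01,  9.57719429e-01, -1.68039193e-03],
       [ 3.52617597e-04, -1.86049960e-03, -9.99998207e-01]]), 'force': array([-0.27060428, -0.82289591, -0.30786237]), 'moment': array([-0.07545554,  0.05645079,  0.03458842]), 'grasp_force': 0.0, 'opening': 1.0006099920842702}
```

View pics/top0.png

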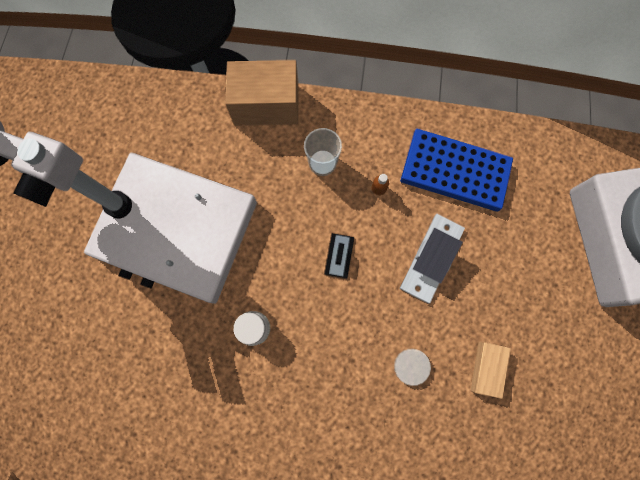

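View pics/scene0.png

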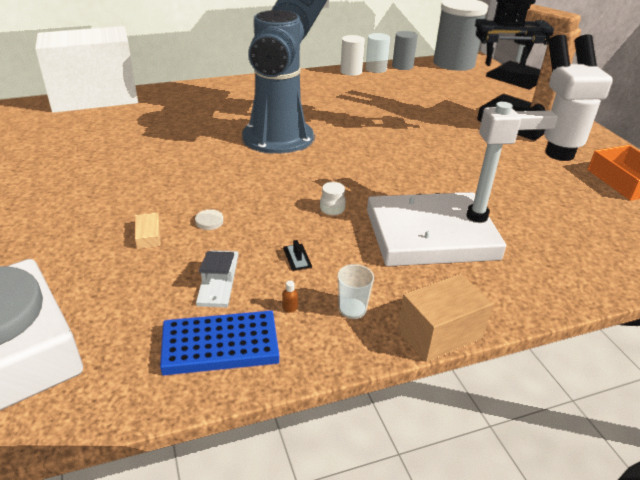

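Top view: base with pins at about (198,197) and (170,263), stage at about (433,258), carrier at (340,256). Scene view: stage at (218,277), carrier at (298,256), pins at (412,200) and (428,234). I'll zoom in on these.

```bash
cat > h.py <<'E'
import numpy as np, cv2
from rig import *
def ray(c,uv):
    K=c["mtx"];d=(np.array(uv,float)-K[:2,2])/K[0,0];u=d.copy()
    for _ in range(20): u=d/(1+c["k1"]*(u@u))
    return c["pose"][:3,3],c["pose"][:3,:3]@np.array([u[0],u[1],1])
def onz(c,uv,z):
    o,d=ray(c,uv);return o+d*(z-o[2])/d[2]
def proj(c,P):
    T=np.linalg.inv(c["pose"]);p=T[:3,:3]@np.array(P,float)+T[:3,3];u=p[:2]/p[2];u=u*(1+c["k1"]*(u@u))
    return u*c["mtx"][0,0]+c["mtx"][:2,2]
def tri(c1,p1,c2,p2):
    o,d=ray(c1,p1);q,e=ray(c2,p2);t=np.linalg.lstsq(np.c_[d,-e],q-o,rcond=None)[0]
    a,b=o+t[0]*d,q+t[1]*e;return (a+b)/2,np.linalg.norm(a-b)
def crop(im,x,y,w,h,s): return cv2.resize(im[y:y+h,x:x+w],None,fx=s,fy=s,interpolation=cv2.INTER_CUBIC)
E
python3 - <<'E'
import cv2,numpy as np
from h import crop
t=cv2.imread("pics/top0.png");s=cv2.imread("pics/scene0.png")
a=np.hstack([crop(t,395,208,80,100,5),crop(t,315,220,50,100,5)[:, :150*5//3][:,:200],crop(t,160,180,50,100,5)[:,:200]])
cv2.imwrite("pics/z1.png",np.vstack([a[:300*2][:500]]))
b=np.hstack([crop(s,190,240,60,75,6),crop(s,275,230,60,75,6)]) 
cv2.imwrite("pics/z2.png",b)
E
```

```text
(no output)
```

View pics/z1.png

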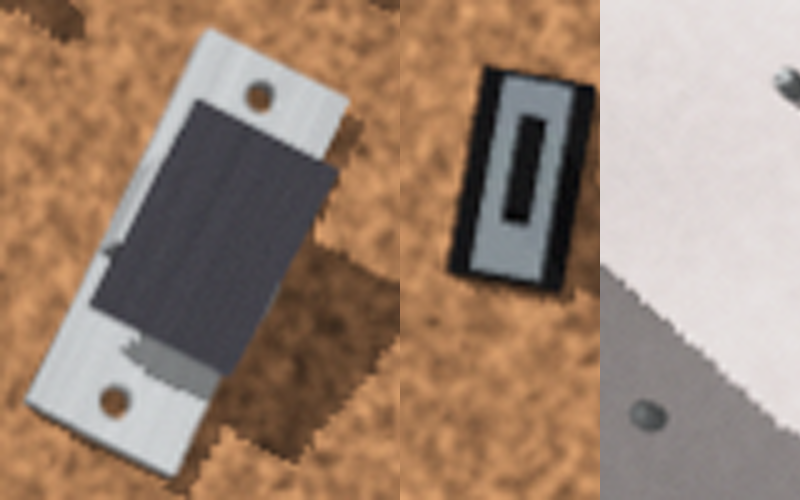

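View pics/z2.png

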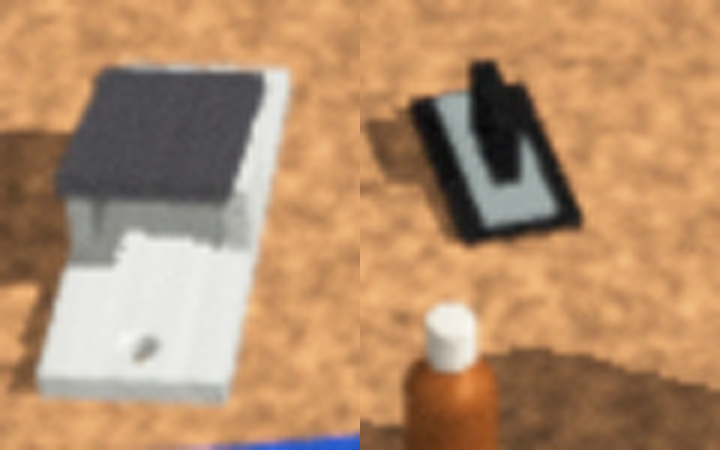

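Stage plate, holes, dark top, carrier and rib are all clear. Crop coordinates: stage holes (260,96) and (115,401), top-plate corners (197,99), (338,170), (230,378), (90,303). One pin is clipped, so I'll enlarge the pins while computing the rest.

Run:
```python
from h import *
T=capture("top");S=capture("scene")
np.set_printoptions(precision=4,suppress=True)
import pickle;pickle.dump((T,S),open("c0.pkl","wb"))
f=lambda p,o,s:np.array(o)+(np.array(p)+.5)/s-.5
t=lambda p:f(p,(395,208),5); s=lambda p:f(p,(190,240),6)
h=[onz(T,t(p),.01) for p in((260,96),(115,401))]
print("holes",h,np.linalg.norm(h[0]-h[1]),"mid",(h[0]+h[1])/2,np.degrees(np.arctan2(*(h[0]-h[1])[1::-1])))
c=[onz(T,t(p),.01) for p in((208,28),(350,100),(178,478),(27,402))]
print("foot",c,np.mean(c,0)); print([np.linalg.norm(c[i]-c[i-1]) for i in range(4)])
for a,b in(((90,303),(265,72)),((230,378),(103,68)),((197,99),(237,180)),((338,170),(60,180))): print("top",*tri(T,t(a),S,s(b)))
g=lambda p:f(p,(315,220),5)
cc=[onz(T,g(p),.006) for p in((85,67),(193,88),(162,292),(50,272))]
print("carr",np.mean(cc,0),[np.linalg.norm(cc[i]-cc[i-1]) for i in range(4)],np.degrees(np.arctan2(*((cc[0]+cc[1])-(cc[2]+cc[3]))[1::-1])))
r=[onz(T,g(p),.036) for p in((121,115),(148,117),(128,224),(103,219))]
print("rib",np.mean(r,0),[np.linalg.norm(r[i]-r[i-1]) for i in range(4)],np.degrees(np.arctan2(*((r[0]+r[1])-(r[2]+r[3]))[1::-1])))
a=np.hstack([crop(T["color"],185,185,30,25,12),crop(T["color"],155,250,30,25,12)])
b=np.hstack([crop(S["color"],413,220,30,25,12),crop(S["color"],397,187,30,25,12)])
cv2.imwrite("pics/pins.png",np.vstack([a,b])[:,:,::-1])
```

```text
holes [array([ 0.6333, -0.3124,  0.01  ]), array([ 0.5112, -0.2677,  0.01  ])] 0.12995226843807053 mid [ 0.5722 -0.29    0.01  ] -20.097180758949243
foot [array([ 0.6571, -0.2905,  0.01  ]), array([ 0.6364, -0.347 ,  0.01  ]), array([ 0.4861, -0.2935,  0.01  ]), array([ 0.5067, -0.2354,  0.01  ])] [ 0.5716 -0.2916  0.01  ]
[np.float64(0.16017059244752427), np.float64(0.060200522720645085), np.float64(0.15950586294334984), np.float64(0.06156295182290892)]
top [ 0.5412 -0.249   0.0414] 4.7472415398066614e-05
top [ 0.5213 -0.3014  0.04  ] 0.0004594354346232113
top [ 0.616  -0.275   0.0608] 0.002942776510974242
top [ 0.5975 -0.3282  0.0588] 0.002025140411531094
carr [ 0.5526 -0.1172  0.006 ] [np.float64(0.07855447259494801), np.float64(0.041349045390558975), np.float64(0.07782749302927511), np.float64(0.04198013695067683)] -1.8619428161139135
rib [ 0.5515 -0.1168  0.036 ] [np.float64(0.03842597088171407), np.float64(0.00976638792426649), np.float64(0.03962996866046566), np.float64(0.00910370173138124)] -2.8976305990293216
```

View pics/pins.png

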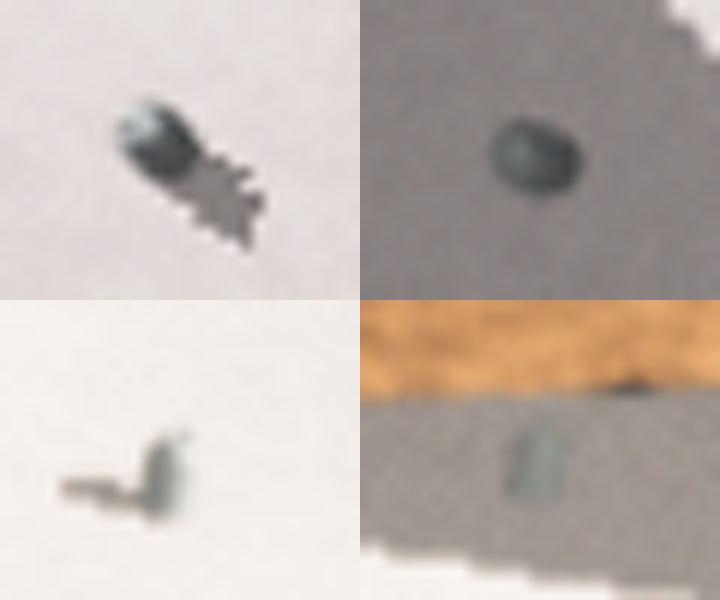

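Pins: top crop (158,140) and (178,157); scene crop (164,175) and (175,163). Next I'll triangulate them, and the column base.

Run:
```python
from h import *
import pickle;T,S=pickle.load(open("c0.pkl","rb"))
np.set_printoptions(precision=4,suppress=True)
f=lambda p,o,s:np.array(o)+(np.array(p)+.5)/s-.5
tA,tB=f((158,138),(185,185),12),f((178,157),(155,250),12)
sA,sB=f((164,175),(413,220),12),f((175,163),(397,187),12)
for n,a,b in(("A",tA,sA),("B",tB,sB)):
    print(n,*tri(T,a,S,b),onz(T,a,.0525),onz(S,b,.0525))
for g,a,b in((T,tA,tB),(S,sA,sB)):
    A,B=onz(g,a,.0525),onz(g,b,.0525);print("mid",(A+B)/2,np.linalg.norm(A-B),np.degrees(np.arctan2(*(A-B)[1::-1])))
print("col",onz(T,(118,205),.05),onz(S,(478,213),.05))
print("base corners",[onz(T,p,.045) for p in((134,154),(255,199),(215,301),(87,255))])
# scene-based stage check: hole & foot corners
s=lambda p:f(p,(190,240),6)
print("stage scene near foot top",onz(S,s((40,378)),.01),onz(S,s((230,385)),.01),"far",onz(S,s((289,68)),.01),"hole",onz(S,s((146,347)),.01))
print("head",onz(T,(45,165),.3))
for p in((322,150),(380,184),(250,328),(413,367),(460,170),(492,370)): print(onz(T,p,.03))
```

```text
A [0.6177 0.1507 0.0554] 0.0004879826715044473 [0.6186 0.1519 0.0525] [0.6144 0.1527 0.0525]
B [0.4914 0.178  0.0563] 0.0004744309763440679 [0.4917 0.1791 0.0525] [0.4863 0.1813 0.0525]
mid [0.5551 0.1655 0.0525] 0.1297532493979625 -12.079750457659719
mid [0.5503 0.167  0.0525] 0.131221423523261 -12.594166516179033
col [0.5834 0.2977 0.05  ] [0.5738 0.3061 0.05  ]
base corners [array([0.6865, 0.2929, 0.045 ]), array([0.6288, 0.0487, 0.045 ]), array([0.4371, 0.0883, 0.045 ]), array([0.4848, 0.3373, 0.045 ])]
stage scene near foot top [ 0.6347 -0.3445  0.01  ] [ 0.6555 -0.2873  0.01  ] far [ 0.5026 -0.2335  0.01  ] hole [ 0.6303 -0.3095  0.01  ]
head [0.5696 0.2791 0.3   ]
[ 0.7458 -0.059   0.03  ]
[ 0.6932 -0.1758  0.03  ]
[0.3994 0.0223 0.03  ]
[ 0.3705 -0.269   0.03  ]
[ 0.7425 -0.325   0.03  ]
[ 0.3815 -0.4093  0.03  ]
```

Emit:
step_arm([
  [1,0.48,-1,0,-0.019],
  [1,0.48,-1,0,-0.019],
  [1,0.48,-1,0,-0.019],
  [1,0.48,-1,0,-0.019],
  [1,0.48,-1,0,-0.019],
  [1,0.48,-1,0,-0.019],
  [1,0.48,-1,0,-0.019],
  [1,0.48,-1,0,-0.019],
])

```text
time_s: 1.0
position: [0.3001, 0.3485, 0.2307]
tcp_rot: [[-0.938, 0.346, 0.0], [0.346, 0.938, 0.001], [0.0, 0.001, -1.0]]
force: [0.0, 0.7, 0.2]
opening: 0.999
grasp_force: 0.0
```

Emit:
step_arm([
  [1,0.52,-1,0,0],
  [1,0.52,-1,0,0],
  [1,0.52,-1,0,0],
  [1,0.52,-1,0,0],
  [1,0.52,-1,0,0],
  [1,0.52,-1,0,0],
  [1,0.52,-1,0,0],
  [1,0.52,-1,0,0],
])

```text
time_s: 1.8
position: [0.4299, 0.0993, 0.2304]
tcp_rot: [[-0.939, 0.345, -0.001], [0.345, 0.939, 0.001], [0.001, 0.001, -1.0]]
force: [-0.4, 0.2, -1.1]
opening: 0.998
grasp_force: 0.0
```

Emit:
step_arm([
  [1,0.28,-1,0,0],
  [1,0.28,-1,0,0],
  [1,0.28,-1,0,0],
  [1,0.28,-1,0,0],
  [1,0.28,-1,0,0],
  [1,0.28,-1,0,0],
  [1,0.28,-1,0,0],
  [1,0.28,-1,0,0],
])

```text
time_s: 2.6
position: [0.499, -0.1487, 0.2301]
tcp_rot: [[-0.94, 0.342, -0.002], [0.342, 0.94, 0.002], [0.003, 0.001, -1.0]]
force: [0.1, 0.2, -0.8]
opening: 1.006
grasp_force: 0.0
```

Emit:
step_arm([
  [1,0.288,-0.558,-0.3,0],
  [1,0.288,-0.558,-0.3,0],
  [1,0.288,-0.558,-0.3,0],
  [1,0.288,-0.558,-0.3,0],
  [1,0.288,-0.558,-0.3,0],
  [1,0.288,-0.558,-0.3,0],
  [1,0.288,-0.558,-0.3,0],
])

```text
time_s: 3.3
position: [0.5714, -0.288, 0.1562]
tcp_rot: [[-0.94, 0.342, -0.001], [0.342, 0.94, 0.001], [0.001, 0.001, -1.0]]
force: [-1.2, -0.2, -0.4]
opening: 1.001
grasp_force: 0.0
```

Emit:
step_arm([
  [1,0,0,-0.15,0],
  [1,0,0,-0.3,0],
  [1,0,0,-0.45,0],
  [1,0,0,-0.56,0],
  [1,0,0,-0.56,0],
  [1,0,0,-0.56,0],
  [1,0,0,-0.56,0],
])

```text
time_s: 4.0
position: [0.5732, -0.2912, 0.0181]
tcp_rot: [[-0.939, 0.343, 0.003], [0.343, 0.939, -0.002], [-0.004, -0.001, -1.0]]
force: [0.2, -0.5, -0.0]
opening: 0.997
grasp_force: 0.0
```

Emit:
step_arm([
  [-1,0,0,0,0],
  [-1,0,0,0,0],
  [-1,0,0,0,0],
  [-1,0,0,0,0],
  [-1,0,0,0,0],
  [-1,0,0,0,0],
  [-1,0,0,0,0],
  [-1,0,0,0,0],
  [-1,0,0,0,0],
  [-1,0,0,0,0],
])

```text
time_s: 5.0
position: [0.572, -0.2906, 0.016]
tcp_rot: [[-0.939, 0.345, 0.001], [0.345, 0.939, 0.0], [-0.0, 0.001, -1.0]]
force: [1.0, 3.0, 5.0]
opening: 0.684
grasp_force: 30.0
```

Emit:
step_arm([
  [-1,0,0,0.2,0],
  [-1,0,0,0.4,0],
  [-1,0,0,0.56,0],
  [-1,0,0,0.56,0],
  [-1,-0.03,0.2,0.56,0.02],
  [-1,-0.03,0.4,0.56,0.043],
  [-1,-0.06,0.6,0.56,0.043],
  [-1,-0.06,0.8,0.56,0.043],
  [-1,-0.06,1,0.56,0.043],
  [-1,-0.06,1,0.56,0.043],
  [-1,-0.06,1,0.56,0.043],
])

```text
time_s: 6.1
position: [0.5553, -0.0394, 0.1536]
tcp_rot: [[-0.977, 0.211, -0.004], [0.211, 0.977, 0.0], [0.004, -0.001, -1.0]]
force: [0.4, -0.1, -3.5]
opening: 0.684
grasp_force: 30.0
```

Emit:
step_arm([
  [-1,0,0.2,0,0],
  [-1,0,0.4,0,0],
  [-1,0,0.6,0,0],
  [-1,-0.008,0.824,0,0],
  [-1,-0.008,0.824,0,0],
  [-1,-0.008,0.824,-0.1,0],
  [-1,-0.008,0.824,-0.2,0],
  [-1,-0.008,0.824,-0.2,0],
  [-1,-0.008,0.824,-0.2,0],
  [-1,-0.008,0.824,-0.2,0],
])

```text
time_s: 7.1
position: [0.556, 0.164, 0.1063]
tcp_rot: [[-0.976, 0.216, 0.002], [0.216, 0.976, -0.0], [-0.002, 0.0, -1.0]]
force: [0.3, 0.5, -3.4]
opening: 0.686
grasp_force: 30.0
```

Run:
```python
from h import *
import pickle
T=capture("top");S=capture("scene");pickle.dump((T,S),open("c1.pkl","wb"))
s=read_state();print(s["position"],s["tcp_rot"],s["force"])
a=crop(T["color"],140,170,100,120,5);b=crop(S["color"],385,165,75,120,4)
b=cv2.copyMakeBorder(b,0,a.shape[0]-b.shape[0],0,0,cv2.BORDER_CONSTANT)
cv2.imwrite("pics/hov.png",np.hstack([a,b])[:,:,::-1])
```

```text
[0.55592495 0.16451109 0.10671393] [[-9.76495067e-01  2.15524836e-01  2.53567790e-03]
 [ 2.15525775e-01  9.76498147e-01  1.00105672e-04]
 [-2.45450951e-03  6.44256641e-04 -9.99996780e-01]] [ 0.06016321  1.42791579 -3.08499813]
```

View pics/hov.png

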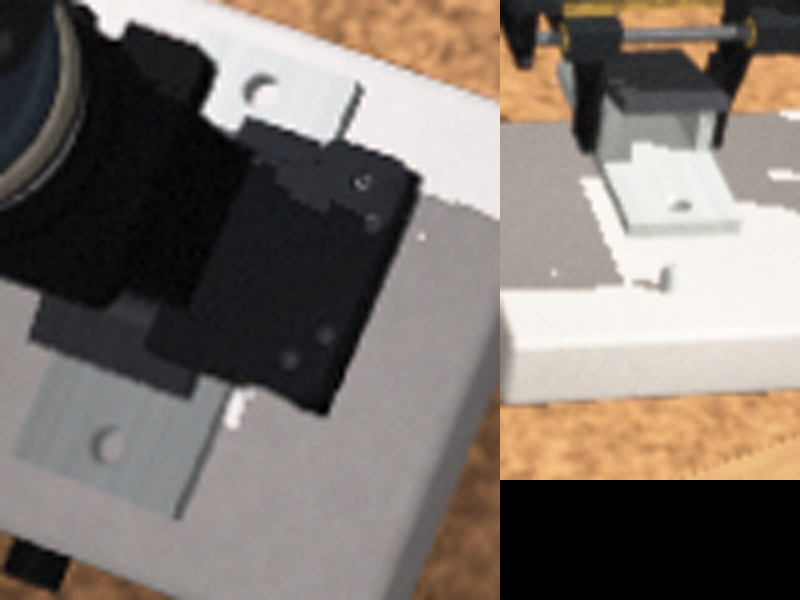

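Hover view: holes at crop (262,91) and (108,445) in top; in scene the near hole is at about (183,205). Next I'll compare them with the pins in the same camera, so calibration bias cancels.

Run:
```python
from h import *
import pickle;T,S=pickle.load(open("c1.pkl","rb"))
np.set_printoptions(precision=4,suppress=True)
f=lambda p,o,s:np.array(o)+(np.array(p)+.5)/s-.5
t=lambda p:f(p,(140,170),5)
zt=.1007
a,b=onz(T,t((262,91)),zt),onz(T,t((108,445)),zt)
print(a,b,(a+b)/2,np.linalg.norm(a-b),np.degrees(np.arctan2(*(a-b)[1::-1])))
h=onz(S,f((181,205),(385,165),4),zt);print("scene hole A",h, "scene-pin A .6144 .1527; diff",h-[.6144,.1527,0])
print("tri hole",tri(T,t((262,91)),S,f((181,205),(385,165),4)))
```

```text
[0.6192 0.1488 0.1007] [0.4919 0.1766 0.1007] [0.5555 0.1627 0.1007] 0.13029133006117385 -12.330429858274305
scene hole A [0.6153 0.1528 0.1007] scene-pin A .6144 .1527; diff [0.0009 0.0001 0.1007]
tri hole (array([0.6189, 0.1491, 0.1034]), np.float64(0.002441352989714537))
```

Emit:
step_arm([
  [-1,0,0.002,-0.03,0],
  [-1,0,0.002,-0.06,0],
  [-1,0,0.002,-0.09,0],
  [-1,0,0.002,-0.12,0],
  [-1,0,0.002,-0.12,0],
  [-1,0,0.002,-0.12,0],
  [-1,0,0.002,-0.12,0],
])

```text
time_s: 7.9
position: [0.5549, 0.1656, 0.0756]
tcp_rot: [[-0.977, 0.215, 0.0], [0.215, 0.977, 0.0], [-0.0, 0.0, -1.0]]
force: [-0.2, -0.4, -3.9]
opening: 0.689
grasp_force: 30.0
```

Emit:
step_arm([
  [-1,0,0,-0.004,0],
  [-1,0,0,-0.008,0],
  [-1,0,0,-0.012,0],
  [-1,0,0,-0.016,0],
  [-1,0,0,-0.02,0],
  [-1,0,0,-0.02,0],
  [-1,0,0,-0.02,0],
  [-1,0,0,-0.02,0],
])

```text
time_s: 8.7
position: [0.5551, 0.1659, 0.0706]
tcp_rot: [[-0.977, 0.215, 0.001], [0.215, 0.977, 0.0], [-0.001, 0.001, -1.0]]
force: [0.3, 2.2, -3.6]
opening: 0.688
grasp_force: 30.0
```

Emit:
step_arm([
  [-1,0,0.001,-0.006,0],
  [-1,0,0.001,-0.012,0],
  [-1,0,0.002,-0.018,0],
  [-1,0,0.002,-0.024,0],
  [-1,0,0.002,-0.03,0],
  [-1,0,0.002,-0.034,0],
  [-1,0,0.002,-0.036,0],
  [-1,0,0.002,-0.038,0],
  [-1,0,0.002,-0.038,0],
  [-1,0,0.002,-0.038,0],
])

```text
time_s: 9.7
position: [0.5549, 0.1661, 0.061]
tcp_rot: [[-0.977, 0.215, 0.0], [0.215, 0.977, 0.0], [-0.0, 0.0, -1.0]]
force: [1.8, 1.8, -3.3]
opening: 0.689
grasp_force: 30.0
```

Emit:
step_arm([
  [-1,0,0,-0.002,0],
  [-1,0,0,-0.004,0],
  [-1,0,0,-0.006,0],
  [-1,0,0,-0.006,0],
  [-1,0,0,-0.006,0],
])

```text
time_s: 10.2
position: [0.5549, 0.1661, 0.0609]
tcp_rot: [[-0.977, 0.215, 0.001], [0.215, 0.977, 0.0], [-0.001, 0.0, -1.0]]
force: [-1.0, 0.5, 7.0]
opening: 0.686
grasp_force: 30.0
```

Emit:
step_arm([
  [1,0,0,0,0],
  [1,0,0,0,0],
  [1,0,0,0,0],
  [1,0,0,0,0],
  [1,0,0,0,0],
  [1,0,0,0,0],
  [1,0,0,0,0],
  [1,0,0,0.1,0],
  [1,0,0,0.25,0],
  [1,0,0,0.4,0],
  [1,0,0,0.48,0],
  [1,0,0,0.48,0],
  [1,0,0,0.48,0],
])

```text
time_s: 11.5
position: [0.5545, 0.1661, 0.1795]
tcp_rot: [[-0.977, 0.215, 0.0], [0.215, 0.977, -0.0], [-0.0, 0.0, -1.0]]
force: [0.2, 0.0, 0.2]
opening: 1.002
grasp_force: 0.0
```

Emit:
step_arm([
  [1,0,-0.2,0,-0.03],
  [1,0,-0.4,0,-0.03],
  [1,0,-0.6,0,-0.03],
  [1,0,-0.8,0,-0.03],
  [1,0,-1,0,-0.03],
  [1,0,-1,0,-0.03],
  [1,0,-1,0,-0.03],
])

```text
time_s: 12.2
position: [0.5535, -0.0849, 0.1776]
tcp_rot: [[-0.951, 0.309, -0.004], [0.309, 0.951, 0.002], [0.004, 0.001, -1.0]]
force: [-0.0, 0.6, 0.0]
opening: 1.002
grasp_force: 0.0
```

Run:
```python
from h import *
import pickle
T=capture("top");S=capture("scene");pickle.dump((T,S),open("c2.pkl","wb"))
s=read_state();print(s["position"],s["tcp_rot"],s["force"])
a=crop(T["color"],145,180,80,100,6);b=crop(S["color"],395,170,53,100,6)
cv2.imwrite("pics/seat.png",np.hstack([a,b])[:,:,::-1])
```

```text
[ 0.55365261 -0.08280501  0.17817812] [[-9.52250191e-01  3.05302301e-01 -3.17457749e-03]
 [ 3.05298678e-01  9.52255332e-01  1.58108001e-03]
 [ 3.50571571e-03  5.36389436e-04 -9.99993711e-01]] [ 1.06782966 -0.24984485 -0.54795409]
```

View pics/seat.png

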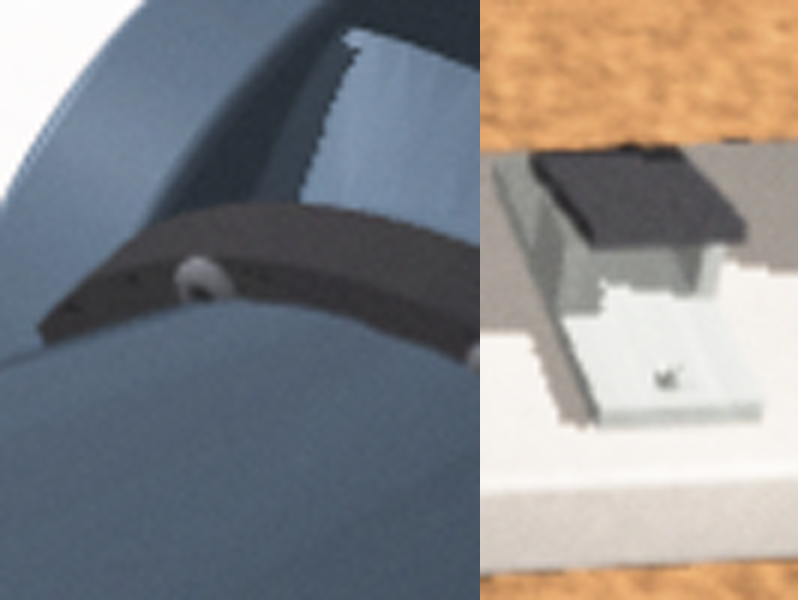

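The scene crop shows the stage sitting level on the base with the pin tip visible in the near hole (~(668,378)), high edge toward +x. Next is the carrier.

Emit:
step_arm([
  [1,-0.012,-0.134,-0.1,0.043],
  [1,-0.012,-0.134,-0.2,0.086],
  [1,-0.012,-0.134,-0.3,0.086],
  [1,-0.012,-0.134,-0.4,0.086],
  [1,-0.012,-0.134,-0.5,0.086],
  [1,-0.012,-0.134,-0.58,0.086],
  [1,-0.012,-0.134,-0.62,0.086],
  [1,-0.012,-0.134,-0.644,0.086],
  [1,-0.012,-0.134,-0.644,0.086],
  [1,-0.012,-0.134,-0.644,0.086],
  [1,-0.012,-0.134,-0.644,0.086],
])

```text
time_s: 13.4
position: [0.5525, -0.1176, 0.0195]
tcp_rot: [[-0.999, 0.04, 0.002], [0.04, 0.999, -0.001], [-0.002, -0.001, -1.0]]
force: [0.1, -0.4, -0.6]
opening: 1.001
grasp_force: 0.0
```

Emit:
step_arm([
  [-1,0,0,0,0],
  [-1,0,0,0,0],
  [-1,0,0,0,0],
  [-1,0,0,0,0],
  [-1,0,0,0,0],
  [-1,0,0,0,0],
  [-1,0,0,0,0],
  [-1,0,0,0,0],
  [-1,0,0,0,0],
  [-1,0,0,0,0],
  [-1,0,0,0,0],
  [-1,0,0,0,0],
  [-1,0,0,0,0],
  [-1,0,0,0,0],
])

```text
time_s: 14.8
position: [0.5517, -0.1174, 0.0185]
tcp_rot: [[-0.999, 0.041, -0.0], [0.041, 0.999, 0.0], [0.0, 0.0, -1.0]]
force: [0.4, -0.2, 0.4]
opening: 0.112
grasp_force: 30.0
```

Emit:
step_arm([
  [-1,0,0,0.15,0],
  [-1,0,0,0.3,0],
  [-1,0,0,0.45,0],
  [-1,0,0,0.6,0],
  [-1,0,0,0.6,0],
  [-1,0,0,0.6,0],
  [-1,0,0,0.6,0],
])

```text
time_s: 15.5
position: [0.5506, -0.117, 0.1673]
tcp_rot: [[-0.999, 0.041, -0.003], [0.041, 0.999, 0.001], [0.003, 0.001, -1.0]]
force: [-0.4, 0.7, -1.4]
opening: 0.112
grasp_force: 30.0
```

Run:
```python
from h import *
import pickle;T,S=pickle.load(open("c0.pkl","rb"))
np.set_printoptions(precision=4,suppress=True)
f=lambda p,o,s:np.array(o)+(np.array(p)+.5)/s-.5
t=lambda p:f(p,(395,208),5); s=lambda p:f(p,(190,240),6)
print("hole tri",tri(T,t((260,96)),S,s((146,347))), "far corner",tri(T,t((27,402)),S,s((289,68))))
o=np.array([.572,-.2905]);a=np.radians(-20.1);ex=np.array([np.cos(a),np.sin(a)])
L,H=t((160,340.5)),t((267.5,134.5))
for th in np.arange(.15,.39,.03):
    zc=.036+.012*np.cos(th);xc=-.012*np.sin(th);r=[]
    for p,k in((L,-1),(H,1)):
        z=zc+k*.042*np.sin(th);x=xc+k*.042*np.cos(th);r.append((onz(T,p,z)[:2]-o)@ex-x)
    print(round(th,2),np.array(r)*1e3)
# foot ends as a check of origin along x: expected +-80
print([(onz(T,p,.01)[:2]-o)@ex for p in(t((279,64)),t((102.5,440)))])
S2=pickle.load(open("c2.pkl","rb"))[1]
print("seated high edge mid, z", [onz(S2,f(p,(395,170),6),z) for p,z in(((115,243),.1),((262,235),.1))])
S3=capture("scene");T3=capture("top")
cv2.imwrite("pics/held.png",np.hstack([crop(S3["color"],250,130,110,130,4),crop(T3["color"],300,190,85,130,4)])[:,:,::-1])
```

```text
hole tri (array([ 0.6328, -0.3107,  0.0127]), np.float64(0.0018880997068159648)) far corner (array([ 0.5064, -0.2346,  0.0132]), np.float64(0.0006642987615349291))
0.15 [-0.41   -1.3427]
0.18 [ 0.017  -1.1665]
0.21 [ 0.4057 -0.9495]
0.24 [ 0.7558 -0.6917]
0.27 [ 1.0669 -0.3934]
0.3 [ 1.3388 -0.0549]
0.33 [1.5711 0.3236]
0.36 [1.7638 0.7416]
0.39 [1.9167 1.1988]
[np.float64(0.07987101158981011), np.float64(-0.07994165002917865)]
seated high edge mid, z [array([0.5856, 0.1306, 0.1   ]), array([0.5959, 0.1833, 0.1   ])]
```

View pics/held.png

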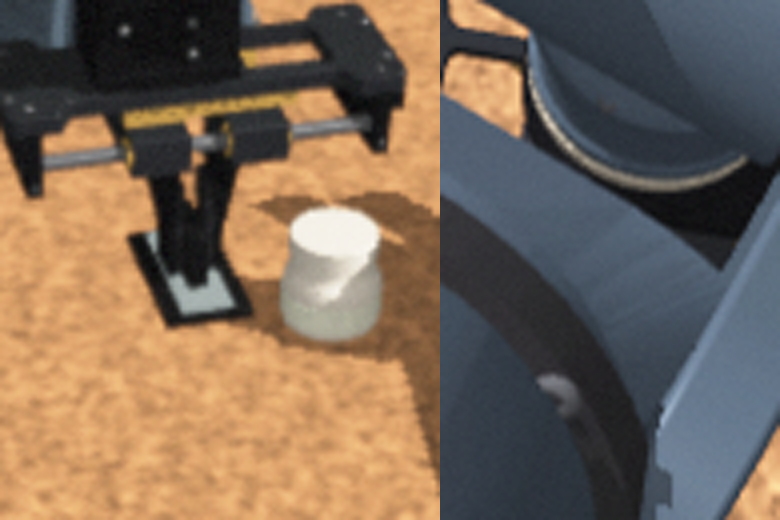

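Held level in the grip, with the plate ends symmetric about the fingers. Now I'll move over the stage.

Emit:
step_arm([
  [-1,-0.01,0.2,0,-0.028],
  [-1,-0.01,0.4,0,-0.056],
  [-1,-0.02,0.6,0,-0.056],
  [-1,-0.027,0.8,0,-0.056],
  [-1,-0.027,1,0,-0.056],
  [-1,-0.027,1,0,-0.056],
])

```text
time_s: 16.2
position: [0.5432, 0.1384, 0.1671]
tcp_rot: [[-0.978, 0.208, -0.003], [0.208, 0.978, 0.002], [0.003, 0.001, -1.0]]
force: [-1.3, 0.7, -1.1]
opening: 0.113
grasp_force: 30.0
```

Emit:
step_arm([
  [-1,0,0.1,0,0],
  [-1,0,0.14,0,0],
  [-1,0,0.14,-0.06,0],
  [-1,0,0.14,-0.12,0],
  [-1,0,0.14,-0.17,0],
  [-1,0,0.14,-0.17,0],
  [-1,0,0.14,-0.17,0],
  [-1,0,0.14,-0.17,0],
])

```text
time_s: 17.0
position: [0.5456, 0.1673, 0.1265]
tcp_rot: [[-0.977, 0.215, 0.001], [0.215, 0.977, 0.0], [-0.001, 0.0, -1.0]]
force: [0.0, 0.4, -0.2]
opening: 0.113
grasp_force: 30.0
```

Emit:
step_arm([
  [-1,0,0,-0.006,0],
  [-1,0,0,-0.012,0],
  [-1,0,0,-0.018,0],
  [-1,0,0,-0.024,0],
  [-1,0,0,-0.03,0],
  [-1,0,0,-0.03,0],
  [-1,0,0,-0.03,0],
])

```text
time_s: 17.7
position: [0.545, 0.1677, 0.1192]
tcp_rot: [[-0.977, 0.215, 0.0], [0.215, 0.977, 0.0], [-0.0, 0.0, -1.0]]
force: [-1.6, 0.2, 3.9]
opening: 0.114
grasp_force: 30.0
```

Emit:
step_arm([
  [-1,0,0,-0.004,0],
  [-1,0,0,-0.008,0],
  [-1,0,0,-0.012,0],
  [-1,0,0,-0.012,0],
])

```text
time_s: 18.1
position: [0.5441, 0.1678, 0.1165]
tcp_rot: [[-0.977, 0.215, -0.001], [0.215, 0.977, 0.0], [0.001, -0.0, -1.0]]
force: [-3.9, 0.7, 8.9]
opening: 0.114
grasp_force: 30.0
```

Emit:
step_arm([
  [-1,0,0,-0.004,0],
  [-1,0,0,-0.008,0],
  [-1,0,0,-0.012,0],
  [-1,0,0,-0.012,0],
])

```text
time_s: 18.5
position: [0.5432, 0.168, 0.1133]
tcp_rot: [[-0.977, 0.215, -0.003], [0.215, 0.977, 0.0], [0.003, -0.0, -1.0]]
force: [-5.9, 1.6, 10.7]
opening: 0.113
grasp_force: 30.0
```

Emit:
step_arm([
  [-1,0.002,0,-0.004,0],
  [-1,0.002,0,-0.008,0],
  [-1,0.004,0,-0.01,0],
  [-1,0.004,0,-0.01,0],
])

```text
time_s: 18.9
position: [0.5428, 0.1681, 0.1105]
tcp_rot: [[-0.977, 0.215, -0.006], [0.215, 0.977, 0.0], [0.006, -0.001, -1.0]]
force: [-6.8, 1.7, 10.4]
opening: 0.108
grasp_force: 30.0
```

Run:
```python
from h import *
S=capture("scene");T=capture("top");s=read_state();print(s["position"],s["force"],s["moment"])
import pickle;pickle.dump((T,S),open("c4.pkl","wb"))
cv2.imwrite("pics/place.png",np.hstack([crop(S["color"],385,150,80,100,6),crop(T["color"],140,180,53,100,6)])[:,:,::-1])
```

```text
[0.54275063 0.16812896 0.11048218] [-6.7885112   0.91493009  9.78542746] [0.13513308 0.89599138 0.01172416]
```

View pics/place.png

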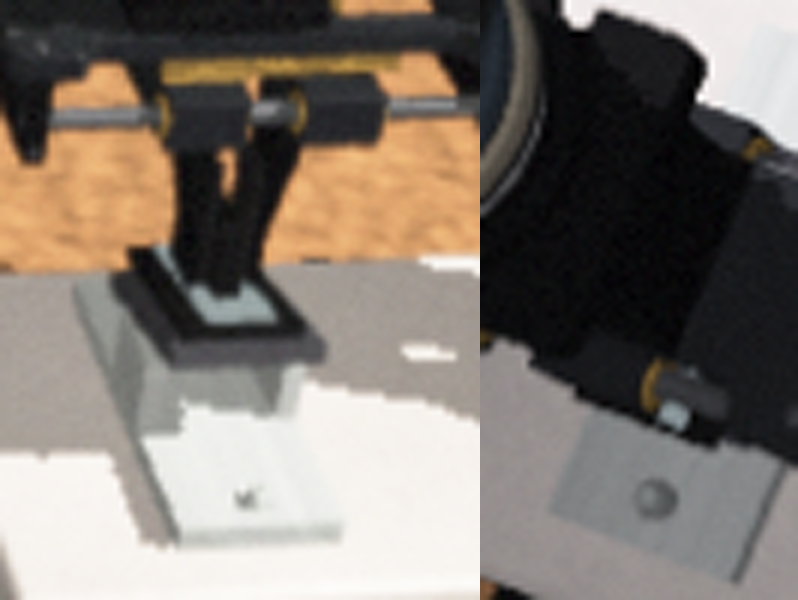

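The scene view shows the carrier on the stage, nearly flush, its near edge at about (180-323, 345). I'll press a little more to finish the tilt.

Emit:
step_arm([
  [-1,0,0,-0.004,0],
  [-1,0,0,-0.008,0],
  [-1,0,0,-0.008,0],
  [-1,0,0,-0.008,0],
])

```text
time_s: 19.4
position: [0.5425, 0.1681, 0.1085]
tcp_rot: [[-0.977, 0.215, -0.007], [0.215, 0.977, 0.0], [0.007, -0.001, -1.0]]
force: [-7.2, 1.4, 9.7]
opening: 0.117
grasp_force: 30.0
```

Emit:
step_arm([
  [-1,0,0,-0.004,0],
  [-1,0,0,-0.008,0],
  [-1,0,0,-0.008,0],
  [-1,0,0,-0.008,0],
])

```text
time_s: 19.8
position: [0.5425, 0.1682, 0.1084]
tcp_rot: [[-0.977, 0.214, -0.006], [0.214, 0.977, 0.0], [0.006, -0.001, -1.0]]
force: [-11.4, 0.8, 22.7]
opening: 0.111
grasp_force: 30.0
```

Emit:
step_arm([
  [-1,0,0,0.008,0],
  [-1,-0.01,0,0.016,0],
  [-1,-0.01,0,0.016,0],
  [-1,-0.01,0,0.016,0],
])

```text
time_s: 20.2
position: [0.5437, 0.1675, 0.1096]
tcp_rot: [[-0.977, 0.215, 0.0], [0.215, 0.977, -0.0], [-0.0, -0.0, -1.0]]
force: [0.2, -0.6, -0.2]
opening: 0.115
grasp_force: 30.0
```

Emit:
step_arm([
  [-1,0,0,-0.004,0],
  [-1,0,0,-0.008,0],
  [-1,0,0,-0.008,0],
  [-1,0,0,-0.008,0],
  [-1,0,0,-0.008,0],
])

```text
time_s: 20.7
position: [0.5439, 0.1675, 0.1088]
tcp_rot: [[-0.977, 0.215, 0.001], [0.215, 0.977, -0.0], [-0.001, 0.0, -1.0]]
force: [-1.2, -1.2, 6.8]
opening: 0.117
grasp_force: 30.0
```

Run:
```python
from h import *
S=capture("scene");T=capture("top");s=read_state();print(s["position"],s["force"],s["moment"])
import pickle;pickle.dump((T,S),open("c5.pkl","wb"))
cv2.imwrite("pics/place2.png",crop(S["color"],398,183,52,45,13)[:,:,::-1])
```

```text
[0.54385847 0.16747192 0.10885002] [-2.13031814  0.20454061  6.70313801] [-0.07459383  0.22101711  0.01109176]
```

View pics/place2.png

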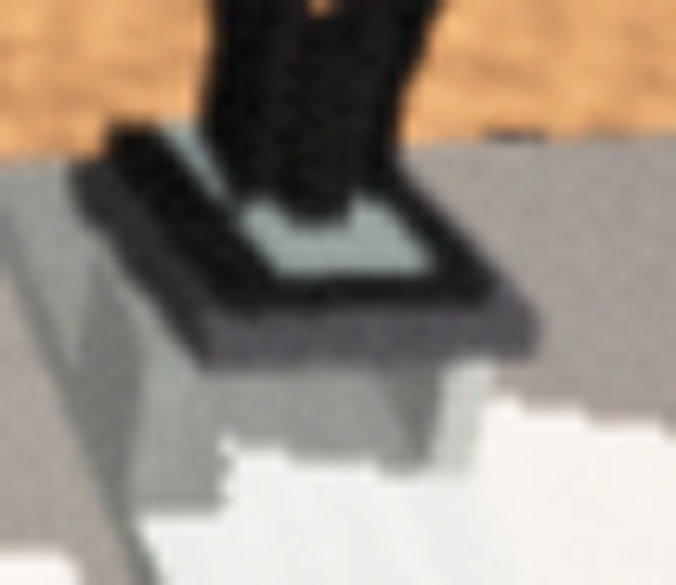

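Flush and parallel. To check centring, I'll predict where the edges would fall in this crop if the carrier were centred.

Run:
```python
from h import *
import pickle;T,S=pickle.load(open("c5.pkl","rb"))
np.set_printoptions(precision=1,suppress=True)
a=np.radians(-12.3);ex=np.array([np.cos(a),np.sin(a),0]);ey=np.array([-ex[1],ex[0],0]);ez=np.array([0,0,1.])
g=lambda p:(p-[398,183]+.5)*13-.5
for th in(.24,.30):
    c,s=np.cos(th),np.sin(th);fx=c*ex+s*ez;fz=-s*ex+c*ez
    o=np.array([.555,.166,.045])+.036*ez+.012*fz
    P=lambda x,y,z:g(proj(S,o+(x*fx+y*ey+z*fz)/1e3))
    print(th,"plate bottom near R/L",P(42,28,-8),P(42,-28,-8),"face near",P(42,28,0),P(42,-28,0),"far",P(-42,28,0),P(-42,-28,0),"mid-left",P(0,-28,0),P(0,-28,-8))
    print("carrier bottom near R/L",P(40,22,0),P(40,-22,0),"top near",P(40,22,6),P(40,-22,6),"far top",P(-40,-22,6),"1mm up",P(41,-22,0)-P(40,-22,0),"1mm y",P(40,-21,0)-P(40,-22,0))
im=S["color"].sum(2).astype(int)
print("columns gray sums (rows 200..213)");
for x in(418,424,430): print(x,im[200:214,x])
for y in(204,): print(y,im[y,408:442])
```

```text
0.24 plate bottom near R/L [544.8 378.3] [210.6 392.5] face near [549.1 332.5] [214.1 346.4] far [393.7 162.3] [ 78.2 174.6] mid-left [144.  257.9] [140.9 302.7]
carrier bottom near R/L [509.5 329.6] [246.7 340.6] top near [512.7 295.1] [249.4 305.9] far top [117.5 144.2] 1mm up [1.7 2.2] 1mm y [ 6.  -0.2]
0.3 plate bottom near R/L [545.5 363.3] [211.2 377.4] face near [548.9 316.4] [213.8 330.3] far [391.4 174.9] [ 76.3 187.3] mid-left [142.9 256.5] [140.5 302.3]
carrier bottom near R/L [509.2 314.3] [246.4 325.2] top near [511.7 279. ] [248.4 289.8] far top [115.  155.6] 1mm up [1.8 1.8] 1mm y [ 6.  -0.2]
columns gray sums (rows 200..213)
418 [455 428 315 153  78  76 121 202 239 248 276 349 443 447]
424 [356 463 482 398 143  90 145 231 243 248 279 372 441 444]
430 [102 192 310 311 133  92 144 232 231 249 271 317 334 352]
204 [215 140 125 139 136 109  75  56  61  75  78 158 178 193 187 156 143 145
 145 150 149 157 133 106  83  91 104 149 261 387 468 467 467 471]
```

Against the prediction, both the near edge and the far corner suggest the carrier sits about 3.5–4 mm too far down the slope (it slipped in the grip while tilting); sideways it is right. I'll lift, shift up-slope, and press again.

Emit:
step_arm([
  [-1,0,0,0.01,0],
  [-1,0,0,0.018,0],
  [-1,0.007,-0.002,0.018,0],
  [-1,0.014,-0.003,0.018,0],
  [-1,0.014,-0.003,0.018,0],
  [-1,0.014,-0.003,0.012,0],
  [-1,0.014,-0.003,0.006,0],
  [-1,0.014,-0.003,0.004,0],
  [-1,0.014,-0.003,0.004,0],
  [-1,0.014,-0.003,0.004,0],
])

```text
time_s: 21.8
position: [0.5469, 0.1668, 0.1096]
tcp_rot: [[-0.977, 0.215, 0.0], [0.215, 0.977, -0.0], [-0.0, -0.0, -1.0]]
force: [-1.9, -0.7, 5.5]
opening: 0.112
grasp_force: 30.0
```

Run:
```python
from h import *
S=capture("scene");s=read_state();print(s["position"],s["force"],s["moment"])
import pickle;pickle.dump(S,open("c6.pkl","wb"))
cv2.imwrite("pics/place3.png",crop(S["color"],398,183,52,45,13)[:,:,::-1])
im=S["color"].sum(2).astype(int)
for x in(418,424,430): print(x,im[200:214,x])
```

```text
[0.54694636 0.16680469 0.10962541] [-2.36138573  0.21821246  4.84862118] [-0.02531772  0.28570049  0.03937439]
418 [442 420 299 159  99  79  93 152 248 251 270 344 438 449]
424 [248 451 479 426 256 118 105 175 233 247 288 366 447 455]
430 [102 193 341 403 239 104  95 174 237 246 277 325 345 342]
```

View pics/place3.png

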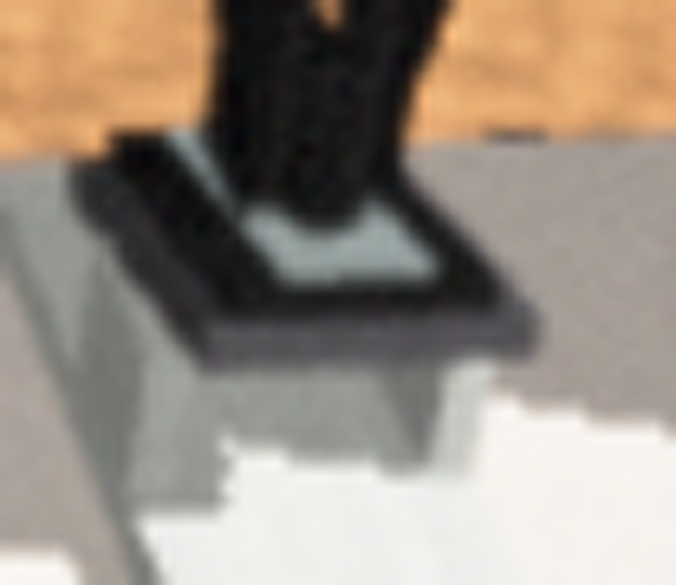

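The carrier's near edge now sits 49 px above the plate's lower edge, against 50.5 predicted, so it is centred and flush with a push of about 5 N. I'll hold briefly, then hand in.

Emit:
step_arm([
  [-1,0,0,0,0],
  [-1,0,0,0,0],
  [-1,0,0,0,0],
  [-1,0,0,0,0],
  [-1,0,0,0,0],
])

```text
time_s: 22.35
position: [0.547, 0.1668, 0.1096]
tcp_rot: [[-0.977, 0.215, 0.0], [0.215, 0.977, -0.0], [-0.0, -0.0, -1.0]]
force: [-1.5, -0.4, 5.7]
opening: 0.114
grasp_force: 30.0
```

```bash
python3 -c "
from rig import *
s=read_state();print(s['force'],s['position']);print(hand_in())"
```

```text
[-1.5096463  -0.44603444  5.66724924] [0.54696639 0.1667885  0.10963065]
the job is handed in; nothing more can be done
None
```

Handed in at about 22 s: the stage sits on the pins and is released, and the carrier is still gripped, flush and centred on the slope to about 1 mm by the camera, pressed down with about 6 N; the verdict wasn't shown.

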